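Right a tipped sample bottle and present it to the base-code reader

ROBOT

A 6-joint arm with a two-finger parallel gripper is mounted at the origin on a cart in front of the work surface, level with it; the furniture and walls round the work are solid. World frame = base frame: x ahead of the robot, y to its left, z up, the work surface at z = 0. Lengths are in m, angles in rad, forces in N, time in s.
With the tool pointing down it reaches from about 0.35 to 0.975 m from the base axis. Payload 4.9 kg.
Tool frame: the origin (TCP) lies at the very end of the fingers, on their centre line; the grasp point (between the pads) lies 19 mm behind it; x points along the fingers, y is the direction in which the jaws open and shut, and the axes are right-handed (so a half turn about x gives the same grasp; the last joint's range is limited). The gripper opens to 85 mm and grips with 20 to 120 N. Pads are 22 mm wide; open, the fingers measure 114 mm over their backs; the gripper's body (76 mm by 85 mm) begins 54 mm behind the grasp point. The pads swing forward as they close: fully open they stand 13 mm farther back than shut.
Start: joints at [0.998, 0.053, 1.613, -0, 1.476, -0.119], TCP at [0.274, 0.562, 0.231] pointing down, gripper open.
Joint ranges: [-3.01, 3.01], [-1.01, 2.22], [0.06, 2.58], [-1.02, 4.17], [0.09, 2.62], [-3.14, 3.14]. Speed limits (rad/s): [2.57, 2.57, 3.14, 3.14, 3.14, 3.14].

INTERFACE

Orientations are given as a rotation vector (axis times angle).
In Python, from station import ctrl, get_image, calibration, finish_job, search_frame, cut_out, mark_of gives the robot as it stands. The module is installed in compiled form; this text tells all that it offers.
- The arm moves only by the tool arm_command, never from a script. Its argument "plan" is a list that holds one entry, the list of rows, each a list of 7 numbers: the shift along the tool's x, y, z in m, then the turn, a rotation vector about the tool's x, y, z in degrees, then the finger opening in m, from 0 to 0.0854. A call has 1 to 20 rows; each row shifts and turns the pose as measured when the row begins, along the tool's axes as they then stand; what a row does not reach is not made up. A row lasts 1/12 s, in which the tool goes at most 41.7 mm and 7.16 degrees, less where a joint would pass 70% of its speed; a pose out of reach is approached as far as the arm can. A call with a gripper value outside its range is refused whole. The fingers move at their own pace and stop on an object; "squeeze" is the grip in N (left out, the last holds). Time passes only in rows, so rows that do not move let the fingers close. It gives the time, the measured TCP pose, the force and the opening at its end, in the units of the state.
- ctrl.get_obs(): the state, without advancing time (a new reading comes with each control period).
- get_image(name): name is "scene" or "top" or "wrist"; returns the picture (480x640x3 uint8, red, green, blue); there is no depth.
- calibration(name): a dict with "fx", "fy", "cx", "cy" (pixels), "cam_to_world" (4x4, takes a point from camera to world coordinates); the wrist camera has in their place "hand_eye" (4x4, takes a point from camera to tool coordinates, whose origin is the TCP and whose axes are the tool frame's). Camera axes: x right, y down, z forward; pixel columns grow to the right and rows downward; lengths in m; the calibration is good to about 2 mm. The wrist camera is an equidistant fisheye: a pixel r from the principal point sees the ray r / f radians off the axis. A picture is of the moment at which its call begins: read the wrist's pose just before it. calibration takes no time and is no camera call.
- finish_job(): hands the job in, once; it reports no verdict.
Trained networks look in the newest picture that a camera, given by its name, has taken for a name from the list of things; names that differ only in an ending like _2 or _b are one class to them, and where a whole thing is asked for, a point or a joint stands for the part that bears it (a point fixed in the world has none). Each returns a list of dicts, best first, with "conf" (0 to 1); they miss things now and then, are a little off and sometimes report something else, mostly with a low value. They report only what shows in the picture. A call takes as long as a camera call. They do not tell look-alikes from the thing itself.
- search_frame(camera, thing): "at" ([x, y, z] in m, in the coordinates of the camera as it stood for that picture, good to about 4 mm: the middle of the surface that is visible of it).
- cut_out(camera, thing): "mask" (480x640 bool, what is visible of it).
- mark_of(camera, thing): "at" ([x, y, z] in m, in the coordinates of the camera as it stood for that picture, good to about 4 mm: a listed point, or the origin of a listed thing).
The state is a dict: "t": time; "q": joint angles; "dq": joint speeds; "effort": joint torques, N m; "tool_pos": TCP position; "tool_rot": TCP orientation; "contact_force": force on the tool from outside, world axes, zero at the start; "wrist_torque": the same for the moment, N m; "opening": finger opening in m.
Only numpy, scipy, OpenCV 4.12 (cv2) and the standard library are available. Lean on these libraries where they do the work, as an engineer would, in place of code of your own. Each camera call takes 0.05 s, during which the arm holds its last target. There are 200 camera calls.

TASK

A sample bottle has tipped over in the bottle lane: stand it upright again in the gap between its two neighbours and let go of it. Then pick it up, carry it over the row of bottles, and finish while still holding it, upright and still, centred over the window of the base-code reader with its base hovering about 15 mm above the glass. The bottle must not touch the reader, and the bottles standing in the lane and in the row must be left where they are.

Things in the scene. Friction and masses are not known exactly. Their poses are not given: they have to be found in the camera images.
- sample_center (a point): centre (half-way up, on the axis) of the sample bottle: clear, round, ribbed dark blue screw cap, 45 mm in diameter (cap about 42 mm, 77 to 106 mm above the base), 107 mm tall, about 80 g. It starts lying on its side in the lane. Its z axis runs from base to cap; the base is 53.5 mm from this point along -z, the top of the cap 53.5 mm along +z.
- sample_foot (a point): centre of the sample bottle's base (underside); z axis from base to cap.
- lane: bottle lane, fixed: flat aluminium plate 136 (x) x 300 mm (y). Origin at the centre of its underside, floor 6 mm above it; y runs along the lane, x across. Low rod rails 61 to 67 mm either side of the middle reach 17 mm up, end lips 12 mm. Flat dark pads mark y = -125, 0, +125 mm: neighbours stand at the outer two, the sample lies between, roughly along the lane, cap towards +y.
- lane_gap (a point): middle of the gap between the two neighbours, on the lane's floor (top of the plate); axes as the lane's.
- neighbour_a_center (a point): centre (38 mm up) of a small opaque beige bottle, 30 mm in diameter, 76 mm tall, standing at one end of the lane; loose, must be left standing where it is.
- neighbour_b_center (a point): centre (36 mm up) of a small opaque beige bottle, 32 mm in diameter, 72 mm tall, standing at the other end of the lane; loose, must be left standing where it is.
- row_a_center (a point): centre (50 mm up) of a clear bottle with a wide white cap, 57 mm in diameter, 101 mm tall, one of the three standing in the row between lane and reader; loose, leave where it is.
- row_b_center (a point): centre (58 mm up) of a clear bottle with a blue cap, 69 mm in diameter, 117 mm tall (the tallest of the row); loose, leave where it is.
- row_c_center (a point): centre (47 mm up) of a clear bottle with a blue cap, 45 mm in diameter, 95 mm tall, standing in the row; loose, leave where it is.
- reader: base-code reader, fixed: a low grey box 120 x 120 mm, 45 mm high, with a white top and a round dark-rimmed glass window in its middle. Origin at the centre of its underside, z up.
- window (a point): centre of the reader's glass window, on the glass, 45.5 mm above the bench; the glass is 54 mm in diameter, its rim about 2 mm higher.
Things that resemble listed ones, but are neither listed nor needed, are in the scene too. What is shaped like the part that bears row_a_center but green is not meant. Leave any pink look-alike of the part that bears sample_center alone.

How it is judged:
On the way, in this order (a step that is already met when the one before it is completed fails the run):
1. the sample bottle stands upright on the lane's floor, between its neighbours, let go (x of sample_foot in the frame of lane between -0.05 and 0.05 m and y of sample_foot in the frame of lane between -0.09 and 0.09 m and z of sample_foot in the frame of lane between 0 and 0.012 m and angle between sample_foot's own z axis and vertical below 0.1 rad and height (world z) of sample_center above 0.05 m and contact force between sample and the arm below 0.05 N and contact force between sample and the fingers below 0.05 N and contact force between sample and lane above 0.1 N), for 0.2 s.
2. the sample bottle is carried over the row of bottles (height (world z) of sample_foot above 0.09 m and contact force between sample and the fingers above 0.5 N and (horizontal distance between sample_foot and row_a_center below 0.07 m or horizontal distance between sample_foot and row_b_center below 0.07 m or horizontal distance between sample_foot and row_c_center below 0.07 m)), for 0.05 s.
At the end, for the whole second after the job is handed in: The sample bottle is held still in the fingers, cap up and within 0.1 rad of upright, its base 5 to 30 mm above the reader's glass and within 10 mm of the window's centre, touching the reader nowhere; the two neighbours and the three bottles of the row are within 30 mm of where they stood (horizontal distance between sample_foot and window below 0.01 m and z of sample_foot in the frame of window between 0.005 and 0.03 m and angle between sample_foot's own z axis and vertical below 0.1 rad and height (world z) of sample_center above 0.09 m and linear speed of sample below 0.02 m/s and contact force between sample and reader below 0.05 N and contact force between sample and the fingers above 1 N and distance of each of neighbour_a_center, neighbour_b_center, row_a_center, row_b_center, row_c_center from where it was at the start of the episode below 0.03 m); the arm keeps its last pose, push and grip.
It fails at once if a neighbour in the lane or a bottle of the row is shifted by more than 30 mm or tipped (distance of any of neighbour_a_center, neighbour_b_center, row_a_center, row_b_center, row_c_center from where it was at the start of the episode above 0.03 m or angle between any of neighbour_a_center, neighbour_b_center, row_a_center, row_b_center, row_c_center's own z axis and vertical above 0.5 rad).
It fails at once if the sample bottle touches the reader (contact force between sample and reader above 0.3 N).
It also fails if it takes over 67 s, if anything falls off the work surface, if the arm or the gripper's body presses on something with over 40 N, if the wrist force passes 120 N, or if a joint passes its speed limit or range.

## Working session

There is one attempt and no reset: what is moved stays moved. The work goes in short steps, Python scripts to look and compute and a tool call to move; the robot and the scene stay as the last step left them, time stands still between calls to the robot, and variables do not carry over. Pictures are saved under pics/ and viewed, about 8 in all and at most 12, crops included, and the job is handed in when it is done.

Besides the shell and the picture viewer there is one more tool, called after "Call:" as name(argument=value, ...), one argument or row to a line, values as JSON. arm_command: Moves the arm, as the interface text tells. Its arguments: {"type":"object","properties":{"plan":{"type":"array","items":{"type":"array","items":{"type":"array","items":{"type":"number"}}}},"squeeze":{"type":"number"}},"required":["plan"]}

```bash
mkdir -p pics
cat > h.py <<'E'
import numpy as np, cv2
from scipy.spatial.transform import Rotation as R
from station import *
def T():
    o=ctrl.get_obs(); M=np.eye(4); M[:3,:3]=R.from_rotvec(o['tool_rot']).as_matrix(); M[:3,3]=o['tool_pos']; return M
def c2w(n):
    c=calibration(n); return T()@c['hand_eye'] if n=='wrist' else c['cam_to_world']
def w(n,p): return (c2w(n)@np.r_[p,1])[:3]
def pix(n,p):
    c=calibration(n); q=(np.linalg.inv(c2w(n))@np.r_[p,1])[:3]
    if n=='wrist':
        r=np.hypot(q[0],q[1]); s=np.arctan2(r,q[2])/max(r,1e-9); return np.array([c['cx']+c['fx']*s*q[0],c['cy']+c['fy']*s*q[1]])
    return np.array([c['cx']+c['fx']*q[0]/q[2],c['cy']+c['fy']*q[1]/q[2]])
def ray(n,u):
    c=calibration(n); x=(u[0]-c['cx'])/c['fx']; y=(u[1]-c['cy'])/c['fy']
    if n=='wrist':
        r=np.hypot(x,y); d=np.array([np.sin(r)*x/max(r,1e-9),np.sin(r)*y/max(r,1e-9),np.cos(r)])
    else: d=np.array([x,y,1.])
    M=c2w(n); return M[:3,3], M[:3,:3]@d
def atz(n,u,z):
    o,d=ray(n,u); return o+d*(z-o[2])/d[2]
def save(n,f,im=None):
    im=get_image(n) if im is None else im; cv2.imwrite('pics/'+f,im[...,::-1]); return im
E
python3 - <<'E'
from h import *
np.set_printoptions(precision=4,suppress=True)
for n in ['top','scene']:
    im=save(n,n+'0.png')
    print(n,c2w(n)[:3,3])
    for t in ['sample_center','sample_foot','lane','lane_gap','neighbour_a_center','row_a_center','row_b_center','reader','window']:
        for r in mark_of(n,t): 
            p=w(n,r['at']); print(t,round(r['conf'],2),p,pix(n,p).round())
print(T())
E
```

```text
top [0.3369 0.0058 1.0323]
sample_center 0.68 [ 0.5027 -0.2736  0.0312] [427. 273.]
sample_center 0.62 [ 0.4233 -0.0002  0.0471] [310. 311.]
sample_center 0.58 [ 0.6972 -0.2767  0.0243] [420. 194.]
sample_center 0.27 [0.6202 0.0055 0.049 ] [304. 226.]
sample_foot 0.71 [ 0.6921 -0.2229  0.0257] [398. 196.]
sample_foot 0.7 [ 0.4866 -0.3273  0.0301] [451. 279.]
lane 0.66 [ 0.491  -0.2488 -0.0013] [414. 280.]
lane 0.28 [0.5119 0.0103 0.0598] [304. 271.]
lane_gap 0.97 [ 0.4964 -0.2488  0.0057] [414. 278.]
neighbour_a_center 0.79 [ 0.4833 -0.3802  0.048 ] [477. 278.]
row_a_center 0.86 [ 0.6187 -0.0008  0.0482] [307. 226.]
row_a_center 0.85 [ 0.6752 -0.0842  0.0515] [342. 202.]
row_b_center 0.79 [0.5111 0.0074 0.062 ] [305. 271.]
reader 0.97 [0.5297 0.2586 0.0015] [199. 272.]
window 0.68 [0.5264 0.254  0.0425] [197. 270.]
scene [-0.3171 -0.4512  0.8751]
sample_center 0.87 [ 0.4965 -0.2748  0.0285] [425. 310.]
sample_center 0.84 [ 0.7018 -0.2765  0.0209] [455. 254.]
sample_foot 0.67 [ 0.4889 -0.3276  0.0296] [449. 321.]
sample_foot 0.67 [ 0.6893 -0.2213  0.0241] [430. 249.]
lane 0.58 [ 0.489  -0.2506  0.0014] [411. 318.]
lane 0.53 [0.5089 0.0049 0.0548] [306. 256.]
lane_gap 0.74 [ 0.6186 -0.0012  0.0483] [331. 231.]
lane_gap 0.56 [ 0.4961 -0.2519  0.006 ] [413. 314.]
neighbour_a_center 0.95 [ 0.4838 -0.3806  0.0424] [476. 328.]
row_a_center 0.75 [ 0.678  -0.0859  0.0524] [374. 226.]
row_a_center 0.71 [ 0.6185 -0.0001  0.0478] [330. 231.]
row_b_center 0.86 [0.5103 0.0074 0.0543] [305. 255.]
row_b_center 0.41 [ 0.4831 -0.3765  0.0376] [473. 329.]
reader 0.73 [ 0.5289  0.2562 -0.0055] [219. 239.]
window 0.81 [0.5307 0.2572 0.0459] [216. 222.]
[[ 0.      0.4384  0.8988  0.274 ]
 [ 0.      0.8988 -0.4384  0.5617]
 [-1.      0.      0.      0.2313]
 [ 0.      0.      0.      1.    ]]
```

Run:
```python
import cv2
a=cv2.imread('pics/top0.png')[150:370,160:520]
cv2.imwrite('pics/topc.png',cv2.resize(a,None,fx=2.2,fy=2.2,interpolation=cv2.INTER_CUBIC))
```

```text
(no output)
```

View pics/topc.png

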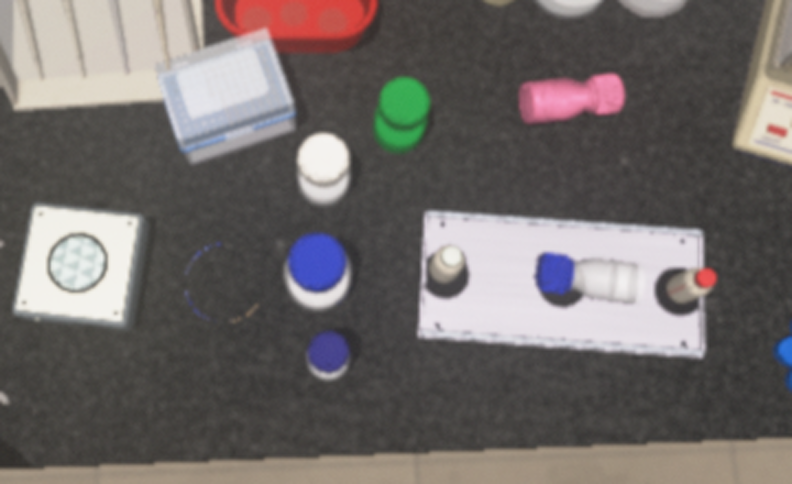

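View pics/scene0.png

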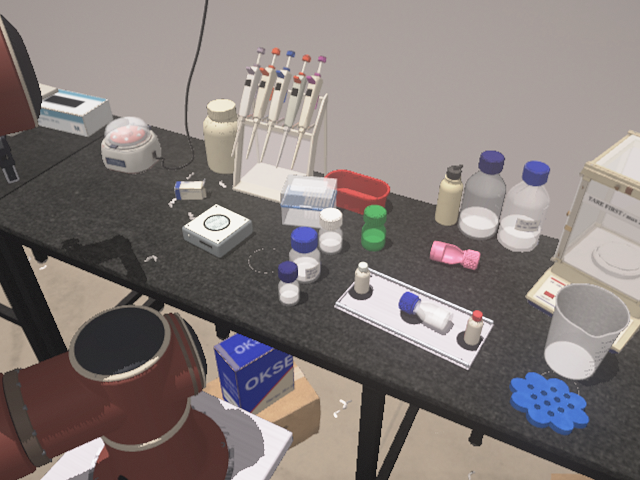

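Sample: the clear bottle with the blue cap lying in the lane, full-frame top (427,273). The pink one at (420,194) is the decoy. row_a is the white cap (307,226), not the green one (342,202). Neighbours are the beige bottles at about (477,278) and (365,268). I'll move over the lane and measure closer.

Call:
arm_command(
  plan=[
    [[-0.0025, -0.032, 0.025, 0, 0, 0, 0.085], [-0.0025, -0.032, 0.025, 0, 0, 0, 0.085], [-0.0025, -0.032, 0.025, 0, 0, 0, 0.085], [-0.0025, -0.032, 0.025, 0, 0, 0, 0.085], [-0.0025, -0.032, 0.025, 0, 0, 0, 0.085], [-0.0025, -0.032, 0.025, 0, 0, 0, 0.085], [-0.0025, -0.032, 0.025, 0, 0, 0, 0.085], [-0.0025, -0.032, 0.025, 0, 0, 0, 0.085], [-0.0025, -0.032, 0.025, 0, 0, 0, 0.085], [-0.0025, -0.032, 0.025, 0, 0, 0, 0.085], [-0.0025, -0.032, 0.025, 0, 0, 0, 0.085], [-0.0025, -0.032, 0.025, 0, 0, 0, 0.085], [-0.0025, -0.032, 0.025, 0, 0, 0, 0.085], [-0.0025, -0.032, 0.025, 0, 0, 0, 0.085], [-0.0025, -0.032, 0.025, 0, 0, 0, 0.085], [-0.0025, -0.032, 0.025, 0, 0, 0, 0.085], [-0.0025, -0.032, 0.025, 0, 0, 0, 0.085], [-0.0025, -0.032, 0.025, 0, 0, 0, 0.085], [-0.0025, -0.032, 0.025, 0, 0, 0, 0.085], [-0.0025, -0.032, 0.025, 0, 0, 0, 0.085]],
  ],
)

```text
t: 2.67
tool_pos: [0.4463, -0.248, 0.2853]
tool_rot: [0.344, 1.526, -0.345]
contact_force: [0.4, 0.4, -0.1]
opening: 0.085
```

Call:
arm_command(
  plan=[
    [[0, 0, 0, 6.9, 0, 0, 0.085], [0, 0, 0, 6.9, 0, 0, 0.085], [0, 0, 0, 6.9, 0, 0, 0.085], [0, 0, 0, 6.9, 0, 0, 0.085], [0, 0, 0, 6.9, 0, 0, 0.085], [0, 0, 0, 6.9, 0, 0, 0.085], [0, 0, 0, 6.9, 0, 0, 0.085], [0, 0, 0, 6.9, 0, 0, 0.085], [0, 0, 0, 6.9, 0, 0, 0.085], [0, 0, 0, 6.9, 0, 0, 0.085], [0, 0, 0, 6.9, 0, 0, 0.085]],
  ],
)

```text
t: 3.58
tool_pos: [0.4459, -0.2588, 0.285]
tool_rot: [1.392, 1.068, -1.379]
contact_force: [1.2, -0.2, -0.1]
opening: 0.0849
```

Run:
```python
from h import *
np.set_printoptions(precision=4,suppress=True)
im=save('wrist','w0.png'); o=ctrl.get_obs(); print(o['t'],o['q']); print(T())
for t in ['sample_center','sample_foot','lane','lane_gap','neighbour_a_center','row_a_center','row_b_center']:
    for r in mark_of('wrist',t):
        p=w('wrist',r['at']); print(t,round(r['conf'],2),p,pix('wrist',p).round())
```

```text
3.6333 [-0.6727 -0.2499  1.8059  0.0043  1.5705 -0.4223]
[[ 0.0145  0.9687 -0.2478  0.4459]
 [-0.0061 -0.2477 -0.9688 -0.2588]
 [-0.9999  0.0155  0.0023  0.2851]
 [ 0.      0.      0.      1.    ]]
sample_center 0.93 [ 0.4927 -0.2713  0.0283] [357. 196.]
sample_center 0.85 [ 0.6998 -0.2706  0.0244] [520. 159.]
sample_center 0.71 [ 0.493  -0.2503  0.0012] [350. 174.]
sample_foot 0.92 [ 0.6928 -0.2224  0.0232] [509. 121.]
sample_foot 0.75 [ 0.4848 -0.3276  0.0262] [360. 244.]
lane 0.61 [ 0.494  -0.2489  0.    ] [351. 173.]
lane_gap 0.94 [ 0.4974 -0.2477  0.0018] [354. 171.]
neighbour_a_center 0.78 [ 0.4871 -0.3791  0.0445] [373. 290.]
neighbour_a_center 0.72 [ 0.4946 -0.2512  0.0047] [352. 175.]
neighbour_a_center 0.71 [ 0.4969 -0.2699  0.0298] [361. 195.]
row_a_center 0.79 [ 0.6736 -0.0827  0.052 ] [481.   1.]
```

View pics/w0.png

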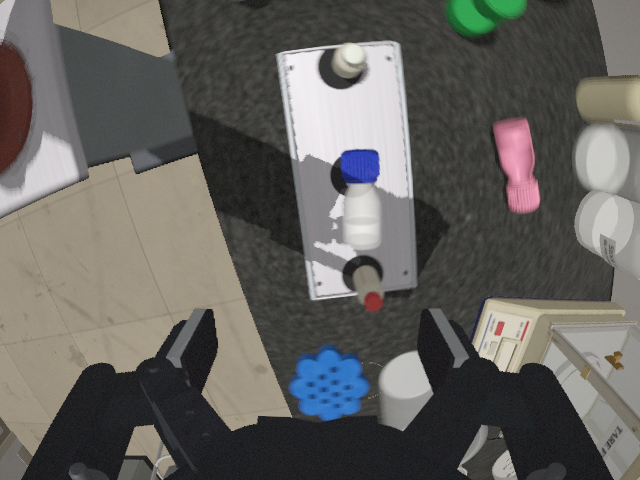

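The wrist view confirms it: clear bottle with a blue cap, cap at (360,165) and base at (362,247), neighbours at (348,60) and (370,290). Next I measure the axis from the mask, and test a tilt to see which way the wrist goes.

Run:
```python
from h import *
np.set_printoptions(precision=4,suppress=True)
get_image('wrist')
for r in cut_out('wrist','sample_center'):
    m=r['mask'].astype(np.uint8); 
    c=max(cv2.findContours(m,0,2)[0],key=cv2.contourArea)[:,0]
    P=np.array([atz('wrist',u,0.0285)[:2] for u in c]).astype(np.float32)
    print(round(r['conf'],2),m.sum(),c.min(0),c.max(0),cv2.minAreaRect(P), cv2.fitLine(P,2,0,.01,.01).ravel())
```

```text
0.74 2794 [493 118] [539 209] ((0.695264458656311, -0.27689826488494873), (0.05035613849759102, 0.11337706446647644), 6.117532730102539) [ 0.2005 -0.9797  0.6947 -0.2741]
0.55 3640 [340 149] [381 249] ((0.49634549021720886, -0.27714061737060547), (0.11415945738554001, 0.04410272091627121), 79.14944458007812) [ 0.1863  0.9825  0.4955 -0.2757]
```

Call:
arm_command(
  plan=[
    [[0, 0, 0, 0, 6, 0, 0.085], [0, 0, 0, 0, 6, 0, 0.085], [0, 0, 0, 0, 6, 0, 0.085], [0, 0, 0, 0, 6, 0, 0.085]],
  ],
)

```text
t: 4.42
tool_pos: [0.4483, -0.2551, 0.289]
tool_rot: [1.723, 1.347, -1.082]
contact_force: [0.2, 0.1, -0.3]
opening: 0.0848
```

Run:
```python
from h import *
o=ctrl.get_obs(); print(o['t'],o['q'].round(3)); print(T().round(4))
```

```text
4.4167 [-0.858 -0.132  1.739  0.365  1.767 -0.605]
[[ 0.1159  0.9738 -0.1959  0.4483]
 [ 0.4013 -0.2263 -0.8875 -0.2551]
 [-0.9086  0.0242 -0.417   0.289 ]
 [ 0.      0.      0.      1.    ]]
```

Call:
arm_command(
  plan=[
    [[0, 0, 0, 0, -6.8, 0, 0.06], [0, 0, 0, 0, -6.8, 0, 0.06], [0, 0, 0, 0, -6.8, 0, 0.06], [0, 0, 0, 0, -6.8, 0, 0.06], [0, 0, 0, 0, -6.8, 0, 0.06], [0, 0, 0, 0, -6.8, 0, 0.06], [0, 0, 0, 0, -6.8, 0, 0.06], [0, 0, 0, 0, -6.8, 0, 0.06], [0, 0, 0, 0, 0, 0, 0.06]],
  ],
)

```text
t: 5.17
tool_pos: [0.4461, -0.2644, 0.2865]
tool_rot: [0.923, 0.694, -1.621]
contact_force: [1.1, 0.1, -0.8]
opening: 0.0602
```

```bash
cat >> h.py <<'E'
def go(p,x,y,back=0.):
    """shift (tool axes, mm) and turn (deg) to TCP pose with tool x, y axes, 'back' m behind"""
    x=np.array(x,float); x/=np.linalg.norm(x); y=np.array(y,float); y-=x*(x@y); y/=np.linalg.norm(y)
    G=np.c_[x,y,np.cross(x,y)]; M=T(); d=np.array(p)-back*x-M[:3,3]
    rv=np.degrees(R.from_matrix(M[:3,:3].T@G).as_rotvec())
    print('shift mm',(M[:3,:3].T@d*1e3).round(1),'after-turn mm',(G.T@d*1e3).round(1),'turn',rv.round(2))
    o=ctrl.get_obs(); print('t',o['t'],'q',o['q'].round(2),'tcp',M[:3,3].round(4),'F',o['contact_force'].round(1),'op',o['opening'])
E
python3 - <<'E'
from h import *
a=np.array([.1875,.982,0]); C=np.array([.496,-.274,.033]); c,s=np.cos(np.pi/6),.5
x=-c*np.array([0,0,1])-s*a; G=C+.038*a
go(G+.019*x,x,[.982,-.1875,0],.08)
E
```

```text
shift mm [ 134.2   42.6 -166.4] after-turn mm [ 139.6   50.8 -159.5] turn [-3.15  1.81  0.3 ]
t 5.1667 q [-0.4  -0.29  1.9  -0.55  1.43 -0.1 ] tcp [ 0.4461 -0.2644  0.2865] F [ 1.1  0.1 -0.8] op 0.06017011137474911
```

Call:
arm_command(
  plan=[
    [[0, 0, 0, -3.1, 1.8, 0.3, 0.06], [0.02, 0.0073, -0.0228, 0, 0, 0, 0.06], [0.02, 0.0073, -0.0228, 0, 0, 0, 0.06], [0.02, 0.0073, -0.0228, 0, 0, 0, 0.06], [0.02, 0.0073, -0.0228, 0, 0, 0, 0.06], [0.02, 0.0073, -0.0228, 0, 0, 0, 0.06], [0.02, 0.0073, -0.0228, 0, 0, 0, 0.06], [0.02, 0.0073, -0.0228, 0, 0, 0, 0.06], [0, 0, 0, 0, 0, 0, 0.06]],
  ],
)

```text
t: 5.92
tool_pos: [0.5163, -0.2059, 0.0851]
tool_rot: [0.93, 0.757, -1.567]
contact_force: [-1.5, 0.4, -0.8]
opening: 0.0599
```

Run:
```python
from h import *
a=np.array([.1875,.982,0]); C=np.array([.496,-.274,.033]); c,s=np.cos(np.pi/6),.5
x=-c*np.array([0,0,1])-s*a; G=C+.038*a
go(G+.019*x,x,[.982,-.1875,0])
im=save('wrist','w1.png')
for t in ['sample_center','sample_foot']:
    for r in mark_of('wrist',t): p=w('wrist',r['at']); print(t,round(r['conf'],2),p.round(4),pix('wrist',p).round())
print(pix('wrist',[.496,-.274,.0285]),pix('wrist',G))
```

```text
shift mm [80.4 -7.9  3.5] after-turn mm [80.5 -7.2  2.3] turn [-0.23 -0.88 -0.51]
t 5.9167 q [-0.27  0.05  1.94 -0.56  1.16  0.15] tcp [ 0.5163 -0.2059  0.0851] F [-1.5  0.4 -0.8] op 0.05993801341907209
sample_center 0.67 [ 0.4978 -0.2748  0.034 ] [303. 295.]
sample_center 0.55 [ 0.7003 -0.2765  0.0321] [576. 252.]
sample_foot 0.75 [ 0.6971 -0.2276  0.0321] [591. 201.]
sample_foot 0.55 [ 0.4913 -0.3318  0.0351] [309. 333.]
[298.616622   285.70196533] [296.15744384 255.22625707]
```

View pics/w1.png

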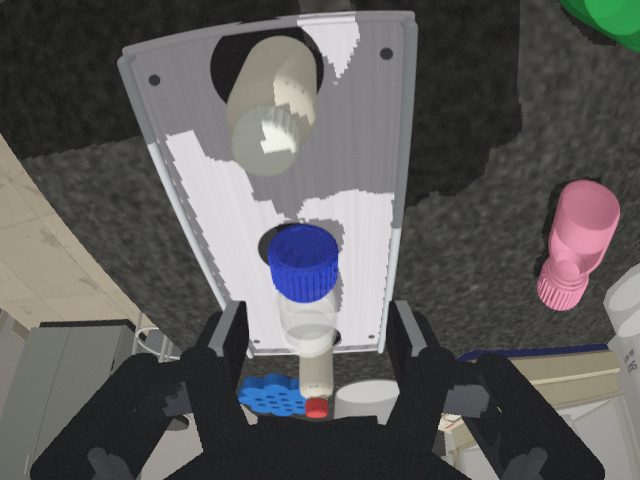

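Run:
```python
from h import *
print(calibration('wrist')['hand_eye'].round(3)); 
M=T();print((c2w('wrist')[:3,3]+.08*M[:3,0]).round(3))
get_image('wrist')
for t in ['neighbour_a_center','neighbour_b_center']:
    for r in mark_of('wrist',t): p=w('wrist',r['at']); print(t,round(r['conf'],2),p.round(4),pix('wrist',p).round())
```

```text
[[-0.    -0.315  0.949 -0.142]
 [ 1.    -0.     0.     0.   ]
 [ 0.     0.949  0.315 -0.081]
 [ 0.     0.     0.     1.   ]]
[ 0.538 -0.109  0.107]
neighbour_a_center 0.56 [ 0.4888 -0.377   0.0437] [316. 363.]
neighbour_b_center 0.59 [ 0.5173 -0.1246  0.0419] [264.  82.]
```

Run:
```python
from h import *
a=np.array([.1875,.982,0]); C=np.array([.499,-.2745,.032]); c,s=np.cos(np.radians(20)),np.sin(np.radians(20))
x=-c*np.array([0,0,1])-s*a; G=C+.038*a
go(G+.019*x,x,[.982,-.1875,0],.05)
```

```text
shift mm [38.9 -9.5  1.1] after-turn mm [38.4 -8.6  7.4] turn [-0.59  9.38 -1.31]
t 6.2167 q [-0.27  0.04  1.93 -0.56  1.16  0.15] tcp [ 0.5204 -0.2087  0.0947] F [-0.2  0.8 -0.2] op 0.059985079518633765
```

Call:
arm_command(
  plan=[
    [[0, 0, 0, -0.3, 4.7, -0.7, 0.06], [0, 0, 0, -0.3, 4.7, -0.6, 0.06], [0.013, -0.003, 0.0025, 0, 0, 0, 0.06], [0.013, -0.003, 0.0025, 0, 0, 0, 0.06], [0.0, 0, 0, 0, 0, 0, 0.06], [0, 0, 0, 0, 0, 0, 0.06], [0, 0, 0, 0, 0, 0, 0.06]],
  ],
)

```text
t: 6.8
tool_pos: [0.5147, -0.2253, 0.0814]
tool_rot: [1.068, 0.86, -1.504]
contact_force: [0.0, 0.7, -0.1]
opening: 0.0599
```

```bash
cat > g.py <<'E'
from h import *
a=np.array([.1875,.982,0]); C=np.array([.499,-.2745,.032]); c,s=np.cos(np.radians(20)),np.sin(np.radians(20))
x=-c*np.array([0,0,1])-s*a; G=C+.038*a
go(G+.019*x,x,[.982,-.1875,0],0)
E
python3 g.py
```

```text
shift mm [69.9 -7.4 -4.4] after-turn mm [70.  -6.2 -4.4] turn [-0.45  0.05 -0.91]
t 6.8 q [-0.38  0.03  1.93 -0.38  1.12 -0.03] tcp [ 0.5147 -0.2253  0.0814] F [ 0.   0.7 -0.1] op 0.059933750478335664
```

Call:
arm_command(
  plan=[
    [[0, -0.0035, -0.0022, -0.4, 0, -0.9, 0.06], [0.009, -0.0032, -0.0022, 0, 0, 0, 0.06], [0.015, 0, 0, 0, 0, 0, 0.06], [0.015, 0, 0, 0, 0, 0, 0.06], [0.008, 0, 0, 0, 0, 0, 0.06], [0, 0, 0, 0, 0, 0, 0.06], [0, 0, 0, 0, 0, 0, 0.06]],
  ],
)

```text
t: 7.38
tool_pos: [0.5061, -0.2337, 0.0336]
tool_rot: [1.055, 0.875, -1.51]
contact_force: [-0.5, -0.4, -0.1]
opening: 0.0598
```

```bash
python3 g.py
```

```text
shift mm [21.7  0.6  2.7] after-turn mm [21.6  0.7  2.7] turn [ 0.19  0.15 -0.08]
t 7.3833 q [-0.4   0.09  1.96 -0.4   1.05 -0.02] tcp [ 0.5061 -0.2337  0.0336] F [-0.5 -0.4 -0.1] op 0.05984545829979116
```

Call:
arm_command(
  plan=[
    [[0.01, 0, 0.0013, 0, 0, 0, 0.06], [0.01, 0, 0.0013, 0, 0, 0, 0.06], [0, 0, 0, 0, 0, 0, 0.06], [0, 0, 0, 0, 0, 0, 0.02], [0, 0, 0, 0, 0, 0, 0.02], [0, 0, 0, 0, 0, 0, 0.02], [0, 0, 0, 0, 0, 0, 0.02], [0, 0, 0, 0, 0, 0, 0.02], [0, 0, 0, 0, 0, 0, 0.02]],
  ],
  squeeze=40,
)

```text
t: 8.13
tool_pos: [0.5059, -0.2437, 0.016]
tool_rot: [1.055, 0.872, -1.508]
contact_force: [-0.3, -0.5, -0.5]
opening: 0.0441
```

```bash
python3 g.py
```

```text
shift mm [ 1.8 -1.  -0.6] after-turn mm [ 1.8 -1.  -0.5] turn [ 0.16  0.18 -0.28]
t 8.1333 q [-0.41  0.13  1.96 -0.41  1.01 -0.02] tcp [ 0.5059 -0.2437  0.016 ] F [-0.3 -0.5 -0.5] op 0.04405335314332858
```

Call:
arm_command(
  plan=[
    [[0, 0, 0, 0, 0, 0, 0.02], [0, 0, 0, 0, 0, 0, 0.02], [0, 0, 0, 0, 0, 0, 0.02], [-0.0094, 0, 0.0034, 0, 0, 0, 0.02], [-0.0188, 0, 0.0068, 0, 0, 0, 0.02], [-0.0188, 0, 0.0068, 0, 0, 0, 0.02], [-0.0188, 0, 0.0068, 0, 0, 0, 0.02], [-0.0188, 0, 0.0068, 0, 0, 0, 0.02], [-0.0188, 0, 0.0068, 0, 0, 0, 0.02], [-0.0188, 0, 0.0068, 0, 0, 0, 0.02], [0, 0, 0, 0, 0, 0, 0.02], [0, 0, 0, 0, 0, 0, 0.02]],
  ],
)

```text
t: 9.13
tool_pos: [0.5046, -0.2421, 0.1556]
tool_rot: [1.055, 0.874, -1.507]
contact_force: [0.7, -0.7, -0.5]
opening: 0.0432
```

Run:
```python
from h import *
np.set_printoptions(precision=4,suppress=True)
a=save('scene','s1.png'); b=save('wrist','w2.png')
print(ctrl.get_obs()['opening'],T())
for n in ['scene','wrist','top']:
  if n=='top': get_image('top')
  for t in ['sample_center','sample_foot']:
    for r in mark_of(n,t): p=w(n,r['at']); print(n,t,round(r['conf'],2),p,pix(n,p).round())
cv2.imwrite('pics/c1.png',np.hstack([cv2.resize(a[200:400,300:540],(480,400)),b[:400,180:500]])[...,::-1])
```

```text
0.044021393612939316 [[-0.0612  0.9832 -0.172   0.5044]
 [-0.3387 -0.1826 -0.923  -0.2421]
 [-0.9389  0.0018  0.3442  0.1547]
 [ 0.      0.      0.      1.    ]]
scene sample_center 0.63 [ 0.7031 -0.277   0.0223] [455. 254.]
scene sample_center 0.57 [ 0.4998 -0.2752  0.1672] [434. 258.]
scene sample_foot 0.66 [ 0.4944 -0.2453  0.0025] [410. 315.]
scene sample_foot 0.58 [ 0.6908 -0.2223  0.0251] [431. 249.]
scene sample_foot 0.56 [ 0.4893 -0.3239  0.1698] [458. 268.]
wrist sample_center 0.9 [ 0.7009 -0.2738  0.0205] [558. 176.]
wrist sample_foot 0.73 [ 0.692  -0.2239  0.0197] [556. 121.]
top sample_center 0.61 [ 0.4998 -0.2755  0.1653] [446. 262.]
top sample_center 0.48 [ 0.6979 -0.2767  0.0239] [420. 194.]
top sample_foot 0.87 [ 0.4898 -0.3255  0.1651] [471. 266.]
top sample_foot 0.64 [ 0.6928 -0.2218  0.0271] [398. 196.]
```

View pics/c1.png

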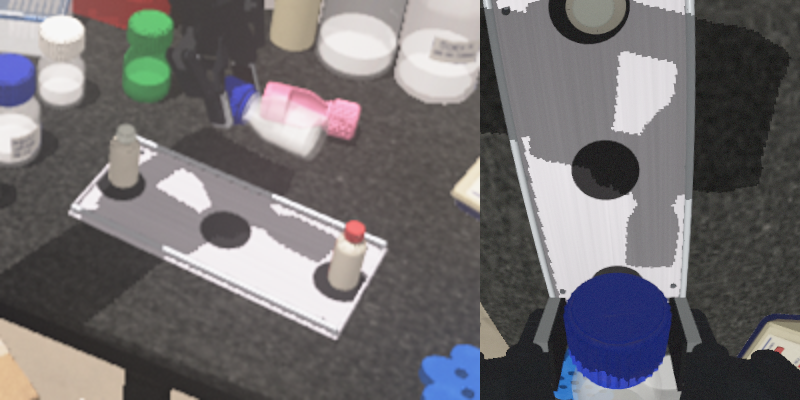

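Call:
arm_command(
  plan=[
    [[0, 0, 0, 0, 6.5, 0, 0.02], [0, 0, 0, 0, 6.5, 0, 0.02], [0, 0, 0, 0, 6.5, 0, 0.02], [0, 0, 0, 0, 6.5, 0, 0.02], [0, 0, 0, 0, 6.5, 0, 0.02], [0, 0, 0, 0, 6.5, 0, 0.02], [0, 0, 0, 0, 6.5, 0, 0.02], [0, 0, 0, 0, 6.5, 0, 0.02], [0, 0, 0, 0, 0, 0, 0.02], [0, 0, 0, 0, 0, 0, 0.02]],
  ],
)

```text
t: 10.42
tool_pos: [0.5043, -0.2413, 0.1516]
tool_rot: [1.8, 1.503, -0.952]
contact_force: [-0.5, 0.3, -0.2]
opening: 0.0438
```

```bash
cat > g2.py <<'E'
from h import *
import sys
th=np.radians(20); M=T()
b=M[:3,:3]@np.array([-np.sin(th),0,-np.cos(th)])  # bottle axis in tool
print('bottle axis',b.round(3),'foot',(M[:3,3]-.019*M[:3,0]-.0915*b).round(4))
a=np.array([.1875,.982,0])
x=np.cos(th)*a-np.sin(th)*np.array([0,0,1]); G=np.array([.499,-.235,.006+.0915+float(sys.argv[1])])
go(G+.019*x,x,[.982,-.1875,0])
E
python3 g2.py 0.03
```

```text
bottle axis [0.103 0.576 0.811] foot [ 0.493  -0.3045  0.0931]
shift mm [38.3 -6.2 -1.9] after-turn mm [32.1 -6.4 20.8] turn [ 0.44 35.8   0.41]
t 10.4167 q [-0.81  0.15  1.73  0.47  1.64 -0.7 ] tcp [ 0.5043 -0.2413  0.1516] F [-0.5  0.3 -0.2] op 0.04375966923529713
```

Call:
arm_command(
  plan=[
    [[0.004, -0.001, 0, 0.1, 6, 0.1, 0.02], [0.004, -0.001, 0, 0.1, 6, 0.1, 0.02], [0.004, -0.001, 0, 0.1, 6, 0.1, 0.02], [0.004, -0.001, 0, 0.1, 6, 0.1, 0.02], [0.004, -0.001, 0, 0, 6, 0, 0.02], [0.004, -0.001, 0, 0, 5.8, 0, 0.02], [0, 0, 0, 0, 0, 0, 0.02], [0, 0, 0, 0, 0, 0, 0.02]],
  ],
)

```text
t: 11.08
tool_pos: [0.5053, -0.2175, 0.1394]
tool_rot: [2.216, 1.853, -0.387]
contact_force: [0.8, 0.1, -0.6]
opening: 0.0434
```

```bash
python3 g2.py 0.03
python3 - <<'E'
from h import *
a=save('scene','s2.png')
for n in ['scene','top']:
  if n=='top': get_image('top')
  for t in ['sample_center','sample_foot','neighbour_a_center']:
    for r in mark_of(n,t): p=w(n,r['at']); print(n,t,round(r['conf'],2),p.round(4),pix(n,p).round())
cv2.imwrite('pics/c2.png',cv2.resize(a[180:400,300:560],None,fx=2.5,fy=2.5)[...,::-1])
E
```

```text
bottle axis [-0.004  0.001  1.   ] foot [ 0.5025 -0.2351  0.0544]
shift mm [ 5.8 -3.  17.4] after-turn mm [ 5.8 -2.9 17.5] turn [0.47 0.01 0.53]
t 11.0833 q [-0.92  0.43  1.67  0.85  1.95 -0.82] tcp [ 0.5053 -0.2175  0.1394] F [ 0.8  0.1 -0.6] op 0.0433640840539193
scene sample_center 0.89 [ 0.504  -0.2304  0.11  ] [410. 272.]
scene sample_foot 0.72 [0.5319 0.2561 0.0479] [217. 221.]
scene sample_foot 0.61 [ 0.5027 -0.2315  0.0563] [407. 292.]
scene neighbour_a_center 0.91 [ 0.4843 -0.3783  0.0387] [474. 328.]
top sample_center 0.89 [ 0.5056 -0.2322  0.1121] [418. 265.]
top sample_center 0.57 [ 0.6975 -0.2763  0.022 ] [419. 194.]
top sample_foot 0.76 [ 0.5034 -0.2318  0.0571] [412. 271.]
top sample_foot 0.57 [ 0.6933 -0.2224  0.0236] [398. 196.]
```

View pics/c2.png

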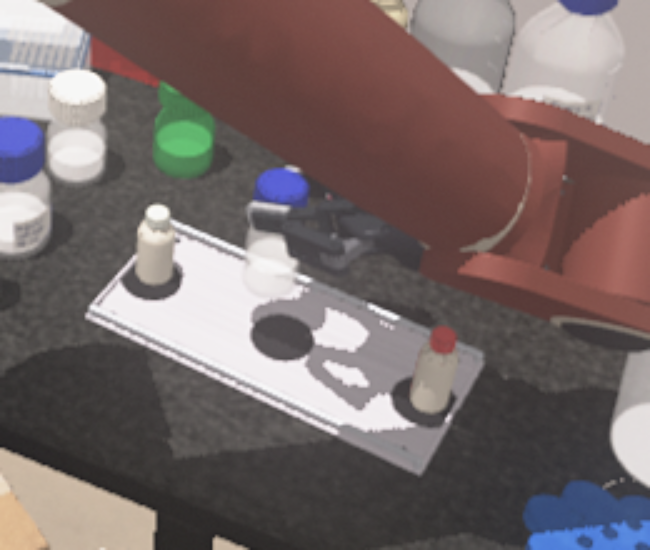

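Call:
arm_command(
  plan=[
    [[0.0028, 0, 0.0078, 0, 0, 0, 0.02], [0.0028, 0, 0.0078, 0, 0, 0, 0.02], [0.0028, 0, 0.0078, 0, 0, 0, 0.02], [0.0028, 0, 0.0078, 0, 0, 0, 0.02], [0.002, 0, 0.0056, 0, 0, 0, 0.02], [0, 0, 0, 0, 0, 0, 0.02], [0, 0, 0, 0, 0, 0, 0.02]],
  ],
)

```text
t: 12.07
tool_pos: [0.5055, -0.2185, 0.097]
tool_rot: [2.216, 1.85, -0.385]
contact_force: [0.0, -0.0, -0.7]
opening: 0.0439
```

```bash
python3 g2.py 0.0
```

```text
bottle axis [-0.006  0.002  1.   ] foot [ 0.5029 -0.2363  0.012 ]
shift mm [ 2.5 -3.3  5.4] after-turn mm [ 2.5 -3.3  5.5] turn [0.57 0.05 0.42]
t 12.0667 q [-0.92  0.5   1.66  0.83  1.91 -0.87] tcp [ 0.5055 -0.2185  0.097 ] F [ 0.  -0.  -0.7] op 0.0439498619642635
```

Call:
arm_command(
  plan=[
    [[0.001, 0, 0.0028, 0.2, 0, 0.2, 0.02], [0, 0, 0, 0, 0, 0, 0.02]],
  ],
)

```text
t: 12.23
tool_pos: [0.5054, -0.2184, 0.0934]
tool_rot: [2.222, 1.847, -0.389]
contact_force: [-0.4, -0.2, -0.8]
opening: 0.044
```

Call:
arm_command(
  plan=[
    [[0.0007, 0, 0.0019, 0, 0, 0, 0.02], [0, 0, 0, 0, 0, 0, 0.02]],
  ],
)

```text
t: 12.4
tool_pos: [0.5056, -0.2187, 0.0916]
tool_rot: [2.222, 1.846, -0.388]
contact_force: [-0.3, -0.5, -1.4]
opening: 0.0438
```

Call:
arm_command(
  plan=[
    [[0.0007, 0, 0.0019, 0, 0, 0, 0.02], [0, 0, 0, 0, 0, 0, 0.02]],
  ],
)

```text
t: 12.57
tool_pos: [0.5059, -0.2189, 0.0917]
tool_rot: [2.222, 1.848, -0.383]
contact_force: [0.3, 0.3, -0.5]
opening: 0.0437
```

Call:
arm_command(
  plan=[
    [[0.0007, 0, 0.0019, 0, 0, 0, 0.02], [0.0003, 0, 0.001, 0, 0, 0, 0.02], [0, 0, 0, 0, 0, 0, 0.02]],
  ],
)

```text
t: 12.82
tool_pos: [0.5061, -0.2192, 0.0916]
tool_rot: [2.221, 1.85, -0.377]
contact_force: [0.1, 0.9, -1.0]
opening: 0.0435
```

Call:
arm_command(
  plan=[
    [[0.0007, 0, 0.0019, 0, 0, 0, 0.02], [0.0004, 0, 0.0015, 0, 0, 0, 0.02]],
  ],
)

```text
t: 12.98
tool_pos: [0.5061, -0.2191, 0.0915]
tool_rot: [2.221, 1.855, -0.368]
contact_force: [-2.9, 0.3, 7.7]
opening: 0.0439
```

Call:
arm_command(
  plan=[
    [[0, 0, 0, 0, 0, 0, 0.044], [0, 0, 0, 0, 0, 0, 0.048], [0, 0, 0, 0, 0, 0, 0.052], [0, 0, 0, 0, 0, 0, 0.058], [0, 0, 0, 0, 0, 0, 0.064], [0, 0, 0, 0, 0, 0, 0.068], [0, 0, 0, 0, 0, 0, 0.068], [0, 0, 0, 0, 0, 0, 0.068], [0, 0, 0, 0, 0, 0, 0.068], [0, 0, 0, 0, 0, 0, 0.068]],
  ],
)

```text
t: 13.82
tool_pos: [0.5063, -0.2191, 0.0897]
tool_rot: [2.221, 1.852, -0.371]
contact_force: [-0.1, 0.4, 0.2]
opening: 0.0678
```

Run:
```python
from h import *
save('scene','s3.png'); b=save('wrist','w3.png'); get_image('top'); o=ctrl.get_obs(); print(o['opening'],o['tool_pos'])
for n in ['scene','top']:
  for t in ['sample_center','sample_foot']:
    for r in mark_of(n,t): p=w(n,r['at']); print(n,t,round(r['conf'],2),p.round(4))
```

```text
0.06819088006362116 [ 0.50633422 -0.21918251  0.08975739]
scene sample_center 0.64 [ 0.5062 -0.2352  0.0608]
scene sample_foot 0.63 [ 0.5064 -0.232   0.0092]
top sample_center 0.97 [ 0.5027 -0.23    0.063 ]
top sample_center 0.56 [ 0.6946 -0.2807  0.0242]
top sample_foot 0.73 [ 0.501 -0.231  0.007]
top sample_foot 0.55 [ 0.6922 -0.223   0.0277]
```

View pics/w3.png

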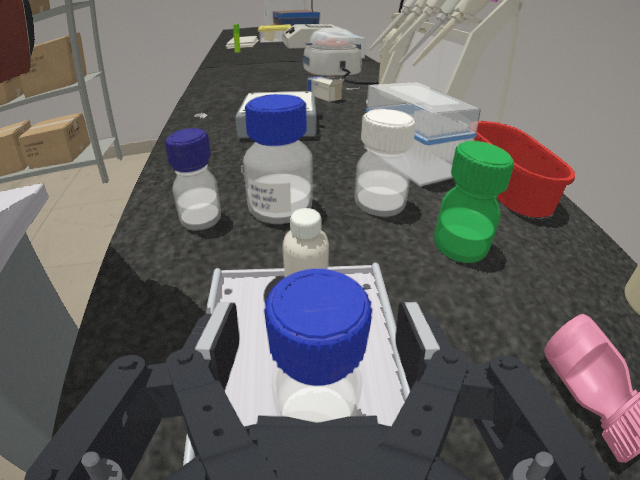

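The wrist view shows the bottle upright and free: cap at (318,320), gaps on both sides. Now I raise straight up and turn the tool vertical.

Call:
arm_command(
  plan=[
    [[-0.0034, 0, -0.0094, 0, 0, 0, 0.068], [-0.0068, 0, -0.0188, 0, 0, 0, 0.068], [-0.0068, 0, -0.0188, 0, 0, 0, 0.068], [-0.0068, 0, -0.0188, 0, 0, 0, 0.068], [-0.0068, 0, -0.0188, 0, 0, 0, 0.068], [-0.0068, 0, -0.0188, 0, 0, 0, 0.068], [-0.0068, 0, -0.0188, 0, 0, 0, 0.068], [-0.0068, 0, -0.0188, 0, -7, 0, 0.068], [0, 0, 0, 0, -7, 0, 0.068], [0, 0, 0, 0, -7, 0, 0.068], [0, 0, 0, 0, -7, 0, 0.068], [0, 0, 0, 0, -7, 0, 0.068], [0, 0, 0, 0, -7, 0, 0.068], [0, 0, 0, 0, -7, 0, 0.068], [0, 0, 0, 0, -7, 0, 0.068], [0, 0, 0, 0, -7, 0, 0.068], [0, 0, 0, 0, -7, 0, 0.068], [0, 0, 0, 0, 0, 0, 0.068], [0, 0, 0, 0, 0, 0, 0.068]],
  ],
)

```text
t: 15.75
tool_pos: [0.5037, -0.2205, 0.2658]
tool_rot: [1.345, 1.087, -1.328]
contact_force: [-0.4, -0.9, -0.0]
opening: 0.068
```

Run:
```python
from h import *
go([.503,-.232,.18],[0,0,-1],[.982,-.1875,0]); b=save('wrist','w4.png')
for t in ['sample_center','sample_foot']:
    for r in mark_of('wrist',t): p=w('wrist',r['at']); print(t,round(r['conf'],2),p.round(4))
hsv=cv2.cvtColor(b,cv2.COLOR_RGB2HSV); u=pix('wrist',[.503,-.232,.113]); print(u)
m=cv2.inRange(hsv,(108,130,60),(128,255,255)); n,l,s,c=cv2.connectedComponentsWithStats(m)
for i in range(1,n):
    if s[i,4]>400: print(s[i],c[i],atz('wrist',c[i],.108))
```

```text
shift mm [85.9 -1.  10.5] after-turn mm [85.8  1.4 11.4] turn [ 0.32  0.63 -1.62]
t 15.75 q [-0.55 -0.17  1.77 -0.    1.51 -0.36] tcp [ 0.5037 -0.2205  0.2658] F [-0.4 -0.9 -0. ] op 0.06804190699692511
sample_center 0.89 [ 0.7018 -0.276   0.024 ]
sample_center 0.71 [ 0.5031 -0.2283  0.0618]
sample_foot 0.83 [ 0.4994 -0.2316  0.0029]
sample_foot 0.67 [ 0.692  -0.2279  0.0192]
[313.40350409 230.63765322]
[155   0  45  17 494] [177.44534413   6.22874494] [ 0.42994672 -0.02266553  0.108     ]
[ 291  202   48   50 1872] [314.34401709 226.61858974] [ 0.50422578 -0.23024965  0.108     ]
```

View pics/w4.png

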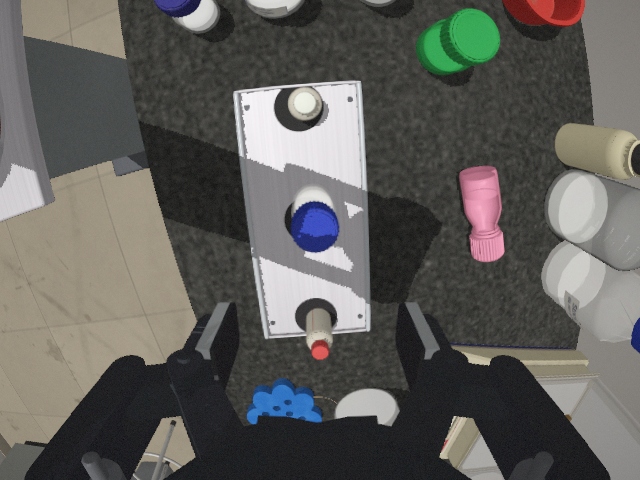

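Call:
arm_command(
  plan=[
    [[0, 0.0008, 0.005, 0.3, 0.6, -1.6, 0.068], [0.01, 0.0008, 0.005, 0, 0, 0, 0.068], [0.02, 0, 0, 0, 0, 0, 0.068], [0.02, 0, 0, 0, 0, 0, 0.068], [0.01, 0, 0, 0, 0, 0, 0.068], [0, 0, 0, 0, 0, 0, 0.068], [0, 0, 0, 0, 0, 0, 0.068]],
  ],
)

```text
t: 16.48
tool_pos: [0.4996, -0.2389, 0.1967]
tool_rot: [1.361, 1.117, -1.359]
contact_force: [-0.2, -1.1, 0.0]
opening: 0.0677
```

Run:
```python
from h import *
go([.5035,-.2305,.078],[0,0,-1],[.982,-.1875,0])
```

```text
shift mm [118.7   3.1  -8.1] after-turn mm [118.7   2.3  -9. ] turn [-0.86 -0.44  0.44]
t 16.4833 q [-0.58 -0.09  1.81  0.    1.43 -0.38] tcp [ 0.4996 -0.2389  0.1967] F [-0.2 -1.1  0. ] op 0.06771322946073936
```

Call:
arm_command(
  plan=[
    [[0, 0.0012, -0.004, -0.8, -0.4, 0.4, 0.068], [0.01, 0.0012, -0.004, 0, 0, 0, 0.068], [0.02, 0, 0, 0, 0, 0, 0.068], [0.02, 0, 0, 0, 0, 0, 0.068], [0.01, 0, 0, 0, 0, 0, 0.068], [0, 0, 0, 0, 0, 0, 0.068], [0, 0, 0, 0, 0, 0, 0.068]],
  ],
)

```text
t: 17.07
tool_pos: [0.5073, -0.2317, 0.1387]
tool_rot: [1.348, 1.105, -1.34]
contact_force: [-0.1, 0.2, 0.5]
opening: 0.0677
```

Run:
```python
from h import *
go([.5035,-.2305,.078],[0,0,-1],[.982,-.1875,0])
```

```text
shift mm [60.6 -4.5 -0.6] after-turn mm [60.7 -3.9 -0.4] turn [ 0.06  0.14 -0.57]
t 17.0667 q [-0.56 -0.04  1.86  0.    1.31 -0.38] tcp [ 0.5073 -0.2317  0.1387] F [-0.1  0.2  0.5] op 0.06774586862349152
```

Call:
arm_command(
  plan=[
    [[0, -0.002, 0, 0, 0, -0.4, 0.068], [0, -0.002, 0, 0, 0, 0, 0.068], [0.01, 0, 0, 0, 0, 0, 0.068], [0.01, 0, 0, 0, 0, 0, 0.068], [0, 0, 0, 0, 0, 0, 0.068], [0, 0, 0, 0, 0, 0, 0.068], [0, 0, 0, 0, 0, 0, 0.068]],
  ],
)

```text
t: 17.65
tool_pos: [0.5053, -0.232, 0.1211]
tool_rot: [1.345, 1.104, -1.342]
contact_force: [0.5, -0.1, -0.1]
opening: 0.0681
```

Run:
```python
from h import *
go([.5035,-.2305,.078],[0,0,-1],[.982,-.1875,0])
```

```text
shift mm [43.  -2.4 -1.3] after-turn mm [43.1 -2.1 -1.1] turn [ 0.08  0.29 -0.5 ]
t 17.65 q [-0.56 -0.02  1.88 -0.    1.28 -0.38] tcp [ 0.5053 -0.232   0.1211] F [ 0.5 -0.1 -0.1] op 0.06814115190738196
```

Call:
arm_command(
  plan=[
    [[0.004, -0.0015, -0.001, 0, 0.2, -0.5, 0.068], [0.01, 0, 0, 0, 0, 0, 0.068], [0.01, 0, 0, 0, 0, 0, 0.068], [0.01, 0, 0, 0, 0, 0, 0.068], [0.007, 0, 0, 0, 0, 0, 0.068], [0, 0, 0, 0, 0, 0, 0.068], [0, 0, 0, 0, 0, 0, 0.068]],
  ],
)

```text
t: 18.23
tool_pos: [0.5033, -0.2304, 0.0747]
tool_rot: [1.345, 1.116, -1.348]
contact_force: [-0.4, 0.2, -0.1]
opening: 0.0679
```

Run:
```python
from h import *
go([.5035,-.2305,.078],[0,0,-1],[.982,-.1875,0])
get_image('top')
for r in mark_of('top','sample_center'): print(w('top',r['at']).round(4))
```

```text
shift mm [-3.3  0.2  0. ] after-turn mm [-3.3  0.2  0. ] turn [0.07 0.03 0.14]
t 18.2333 q [-0.56  0.04  1.91 -0.    1.2  -0.38] tcp [ 0.5033 -0.2304  0.0747] F [-0.4  0.2 -0.1] op 0.0678953475947093
[ 0.6971 -0.2778  0.0227]
```

Call:
arm_command(
  plan=[
    [[-0.003, 0, 0, 0, 0, 0, 0.068], [0, 0, 0, 0, 0, 0, 0.02], [0, 0, 0, 0, 0, 0, 0.02], [0, 0, 0, 0, 0, 0, 0.02], [0, 0, 0, 0, 0, 0, 0.02], [0, 0, 0, 0, 0, 0, 0.02], [0, 0, 0, 0, 0, 0, 0.02], [0, 0, 0, 0, 0, 0, 0.02], [0, 0, 0, 0, 0, 0, 0.02], [0, 0, 0, 0, 0, 0, 0.02], [-0.005, 0, 0, 0, 0, 0, 0.02], [-0.01, 0, 0, 0, 0, 0, 0.02], [-0.02, 0, 0, 0, 0, 0, 0.02], [-0.025, 0, 0, 0, 0, 0, 0.02], [-0.025, 0, 0, 0, 0, 0, 0.02], [-0.025, 0, 0, 0, 0, 0, 0.02], [-0.025, 0, 0, 0, 0, 0, 0.02], [-0.015, 0, 0, 0, 0, 0, 0.02], [0, 0, 0, 0, 0, 0, 0.02], [0, 0, 0, 0, 0, 0, 0.02]],
  ],
  squeeze=40,
)

```text
t: 20.0
tool_pos: [0.5038, -0.2303, 0.2433]
tool_rot: [1.345, 1.11, -1.345]
contact_force: [-0.3, 0.2, -1.5]
opening: 0.0436
```

Run:
```python
from h import *
go([.529,.2565,.235],[0,0,-1],[.982,-.1875,0])
a=get_image('scene');get_image('top'); get_image('wrist')
for n in ['scene','top']:
  for t in ['sample_center','sample_foot','window','reader']:
    for r in mark_of(n,t): print(n,t,round(r['conf'],2),w(n,r['at']).round(4))
```

```text
shift mm [   6.8  -65.9 -483. ] after-turn mm [   8.3  -66.6 -482.9] turn [ 0.08  0.15 -0.18]
t 20.0 q [-0.56 -0.13  1.77 -0.    1.5  -0.38] tcp [ 0.5038 -0.2303  0.2433] F [-0.3  0.2 -1.5] op 0.04360330812423153
scene sample_center 0.73 [ 0.5023 -0.2313  0.2206]
scene sample_center 0.71 [ 0.699  -0.2731  0.0238]
scene sample_foot 0.94 [ 0.5021 -0.2321  0.1732]
scene sample_foot 0.69 [ 0.6877 -0.2233  0.024 ]
scene window 0.6 [0.5314 0.2523 0.045 ]
scene reader 0.72 [ 0.5311  0.2517 -0.0021]
top sample_center 0.67 [ 0.6967 -0.2741  0.0199]
top sample_foot 0.62 [ 0.6947 -0.2226  0.0254]
top sample_foot 0.43 [0.5278 0.2543 0.049 ]
top sample_foot 0.22 [0.5283 0.2594 0.0043]
top window 0.85 [0.5253 0.2498 0.0463]
top reader 0.95 [0.5283 0.2594 0.0015]
```

Call:
arm_command(
  plan=[
    [[0, -0.001, -0.01, 0, 0, 0, 0.02], [0, -0.003, -0.02, 0, 0, 0, 0.02], [0, -0.004, -0.029, 0, 0, 0, 0.02], [0, -0.004, -0.029, 0, 0, 0, 0.02], [0, -0.004, -0.029, 0, 0, 0, 0.02], [0, -0.004, -0.029, 0, 0, 0, 0.02], [0, -0.004, -0.029, 0, 0, 0, 0.02], [0, -0.004, -0.029, 0, 0, 0, 0.02], [0, -0.004, -0.029, 0, 0, 0, 0.02], [0, -0.004, -0.029, 0, 0, 0, 0.02], [0, -0.004, -0.029, 0, 0, 0, 0.02], [0, -0.004, -0.029, 0, 0, 0, 0.02], [0, -0.004, -0.029, 0, 0, 0, 0.02], [0, -0.004, -0.025, 0, 0, 0, 0.02], [0, -0.002, -0.015, 0, 0, 0, 0.02], [0, 0, -0.005, 0, 0, 0, 0.02], [0, 0, 0, 0, 0, 0, 0.02], [0, 0, 0, 0, 0, 0, 0.02]],
  ],
)

```text
t: 22.05
tool_pos: [0.52, 0.1952, 0.2408]
tool_rot: [1.347, 1.118, -1.344]
contact_force: [0.3, -0.3, -0.8]
opening: 0.0439
```

Run:
```python
from h import *
go([.529,.255,.235],[0,0,-1],[.982,-.1875,0])
save('wrist','w5.png')
for n in ['wrist','top','scene']:
  if n!='wrist': save(n,n+'5.png')
  for t in ['sample_foot','window','reader']:
    for r in mark_of(n,t): p=w(n,r['at']);print(n,t,round(r['conf'],2),p.round(4),pix(n,p).round())
```

```text
shift mm [  6.   -2.2 -60.5] after-turn mm [  5.8  -2.4 -60.5] turn [ 0.13 -0.18  0.05]
t 22.05 q [ 0.22 -0.12  1.77  0.    1.5   0.41] tcp [0.52   0.1952 0.2408] F [ 0.3 -0.3 -0.8] op 0.04388533094512456
wrist sample_foot 0.58 [ 0.6933 -0.2263  0.0206] [474. 447.]
wrist window 0.91 [0.5294 0.2585 0.0447] [313. 139.]
wrist reader 0.63 [0.5286 0.2529 0.0008] [314. 143.]
top sample_foot 0.73 [ 0.6939 -0.2245  0.0241] [399. 196.]
top sample_foot 0.5 [0.5192 0.1924 0.166 ] [212. 262.]
top reader 0.72 [ 4.907e-01 -2.465e-01  3.000e-04] [413. 280.]
scene sample_foot 0.91 [0.5218 0.195  0.1717] [231. 186.]
scene sample_foot 0.63 [ 0.6872 -0.2226  0.026 ] [430. 249.]
scene window 0.84 [0.5299 0.2558 0.0474] [216. 221.]
scene reader 0.91 [ 0.5322  0.2565 -0.0039] [219. 238.]
```

View pics/w5.png

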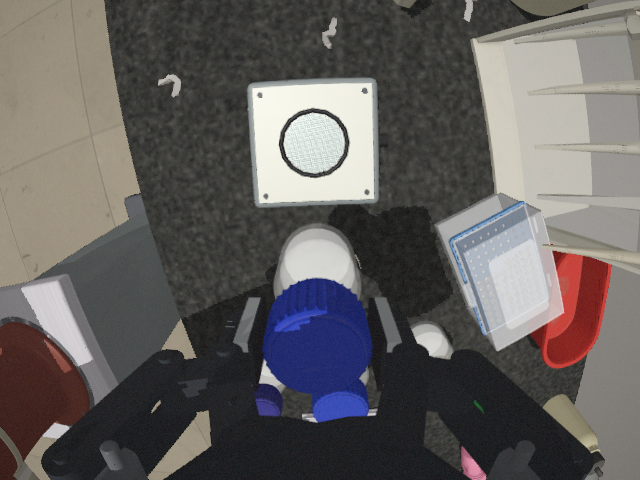

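Call:
arm_command(
  plan=[
    [[0, 0, -0.015, 0, 0, 0, 0.02], [0, -0.001, -0.02, 0, 0, 0, 0.02], [0, -0.001, -0.017, 0, 0, 0, 0.02], [0, 0, -0.005, 0, 0, 0, 0.02], [0.01, 0, 0, 0, 0, 0, 0.02], [0.02, 0, 0, 0, 0, 0, 0.02], [0.02, 0, 0, 0, 0, 0, 0.02], [0.01, 0, 0, 0, 0, 0, 0.02], [0, 0, 0, 0, 0, 0, 0.02], [0, 0, 0, 0, 0, 0, 0.02]],
  ],
)

```text
t: 23.48
tool_pos: [0.5299, 0.2552, 0.1773]
tool_rot: [1.349, 1.117, -1.344]
contact_force: [-0.0, 0.0, 0.1]
opening: 0.0443
```

```bash
cat > f.py <<'E'
from h import *
go([.5295,.2560,.131],[0,0,-1],[.982,-.1875,0])
for n in ['wrist','top','scene']:
  save(n,n+'6.png')
  for t in ['sample_center','sample_foot','window','reader']:
    for r in mark_of(n,t):
      p=w(n,r['at'])
      if p[1]>.1: print(n,t,round(r['conf'],2),p.round(4),pix(n,p).round())
E
python3 - <<'E'
from h import *
# dark rim ellipse in earlier pictures
print((T()[:3,3]).round(4))
for n in ['top','scene']:
    g=cv2.imread(f'pics/{n}0.png',0); u=pix(n,[.5295,.256,.0465]).round().astype(int); 
    p=cv2.resize(g[u[1]-22:u[1]+23,u[0]-22:u[0]+23],None,fx=6,fy=6,interpolation=cv2.INTER_CUBIC)
    b=cv2.threshold(p,0,255,cv2.THRESH_OTSU)[1]
    cs=[c for c in cv2.findContours(b,1,1)[0] if len(c)>20]
    for c in cs:
        e=cv2.fitEllipse(c); q=(np.array(e[0])+.5)/6-.5+u-22
        print(n,u,q.round(1),np.array(e[1])/6,atz(n,q,.0465).round(4))
E
python3 f.py
```

```text
[0.5299 0.2552 0.1773]
top [195 269] [194.7 269.2] [21.84216309 23.72238922] [0.5283 0.2571 0.0465]
top [195 269] [194.7 269. ] [27.44473775 29.01064809] [0.5287 0.2571 0.0465]
top [195 269] [194.9 269.1] [51.22155762 52.74514262] [0.5284 0.2567 0.0465]
scene [216 222] [217.7 240. ] [1.48659039 1.87203375] [0.4748 0.2141 0.0465]
scene [216 222] [216.3 222.3] [13.31933594 23.26786041] [0.5279 0.2548 0.0465]
scene [216 222] [216.4 222.3] [16.63990529 27.15072378] [0.5279 0.2547 0.0465]
scene [216 222] [216.1 223.4] [35.04202271 45.12526957] [0.5239 0.2527 0.0465]
shift mm [46.3 -0.5 -0.5] after-turn mm [46.3 -0.5 -0.7] turn [ 0.05 -0.2  -0.02]
t 23.4833 q [0.32 0.   1.75 0.   1.38 0.51] tcp [0.5299 0.2552 0.1773] F [-0.   0.   0.1] op 0.04429802001203682
wrist sample_center 0.7 [0.53   0.2575 0.1591] [315. 291.]
wrist sample_foot 0.7 [0.5291 0.2566 0.1592] [312. 293.]
wrist window 0.7 [0.5252 0.2604 0.0436] [307. 223.]
wrist reader 0.72 [0.5288 0.2566 0.0056] [313. 215.]
top sample_center 0.68 [0.5342 0.2563 0.1578] [181. 256.]
top sample_foot 0.82 [0.5336 0.2551 0.1065] [189. 262.]
top window 0.79 [0.5272 0.2551 0.0449] [196. 270.]
top reader 0.66 [5.310e-01 2.596e-01 1.000e-04] [199. 272.]
scene sample_center 0.94 [0.5324 0.2534 0.1597] [212. 181.]
scene sample_foot 0.62 [0.5305 0.2563 0.1081] [213. 200.]
scene window 0.73 [0.5334 0.2548 0.0476] [218. 221.]
```

Call:
arm_command(
  plan=[
    [[0.005, -0.0015, 0, 0, 0, 0, 0.02], [0.01, 0, 0, 0, 0, 0, 0.02], [0.01, 0, 0, 0, 0, 0, 0.02], [0.008, 0, 0, 0, 0, 0, 0.02], [0.003, 0, 0, 0, 0, 0, 0.02], [0, 0, 0, 0, 0, 0, 0.02], [0, 0, 0, 0, 0, 0, 0.02], [0, 0, 0, 0, 0, 0, 0.02]],
  ],
)

```text
t: 24.9
tool_pos: [0.5274, 0.2557, 0.1358]
tool_rot: [1.347, 1.118, -1.346]
contact_force: [-1.3, 0.3, -0.4]
opening: 0.0442
```

```bash
python3 f.py
```

```text
shift mm [ 4.8  2.  -0.7] after-turn mm [ 4.8  2.  -0.7] turn [ 0.07 -0.14  0.1 ]
t 24.9 q [0.32 0.04 1.79 0.   1.31 0.51] tcp [0.5274 0.2557 0.1358] F [-1.3  0.3 -0.4] op 0.04422714815877521
wrist sample_center 0.82 [0.5266 0.2604 0.1188] [312. 288.]
wrist reader 0.95 [0.5273 0.2534 0.0014] [316. 230.]
top sample_center 0.7 [0.5319 0.2547 0.119 ] [187. 261.]
top sample_foot 0.49 [0.5279 0.2526 0.0641] [195. 268.]
top window 0.6 [0.5295 0.2588 0.0451] [194. 269.]
top window 0.4 [0.5321 0.2549 0.1198] [187. 261.]
top reader 0.56 [5.290e-01 2.595e-01 5.000e-04] [199. 272.]
scene sample_center 0.85 [0.5278 0.2547 0.1161] [213. 198.]
scene sample_center 0.66 [ 0.5298  0.2556 -0.0029] [219. 238.]
scene sample_foot 0.98 [0.5301 0.2555 0.0647] [216. 216.]
scene sample_foot 0.52 [0.533  0.2583 0.0466] [216. 221.]
scene window 0.86 [0.5322 0.2566 0.0458] [217. 221.]
scene reader 0.89 [ 0.5285  0.2586 -0.0042] [218. 238.]
```

Call:
arm_command(
  plan=[
    [[0.0025, 0.001, 0, 0, 0, 0, 0.02], [0, 0, 0, 0, 0, 0, 0.02], [0, 0, 0, 0, 0, 0, 0.02], [0, 0, 0, 0, 0, 0, 0.02], [0, 0, 0, 0, 0, 0, 0.02]],
  ],
)

```text
t: 26.07
tool_pos: [0.5285, 0.2555, 0.1331]
tool_rot: [1.347, 1.118, -1.346]
contact_force: [0.3, 0.6, -1.5]
opening: 0.0441
```

```bash
python3 f.py
python3 - <<'E'
from h import *
for t in ['neighbour_a_center','neighbour_b_center','row_a_center','row_b_center','row_c_center']:
    for r in mark_of('scene',t): print(t,round(r['conf'],2),w('scene',r['at']).round(3))
a=cv2.imread('pics/scene6.png')[140:360,170:490]; cv2.imwrite('pics/c6.png',cv2.resize(a,None,fx=2.5,fy=2.5))
E
```

```text
shift mm [ 2.1  0.9 -0.7] after-turn mm [ 2.1  0.9 -0.7] turn [ 0.07 -0.15  0.09]
t 26.0667 q [0.32 0.04 1.79 0.   1.31 0.51] tcp [0.5285 0.2555 0.1331] F [ 0.3  0.6 -1.5] op 0.04413452534593301
wrist sample_center 0.82 [0.5273 0.2577 0.1151] [313. 292.]
wrist reader 0.82 [0.5263 0.2538 0.0015] [314. 231.]
top sample_center 0.5 [0.531  0.2581 0.1181] [186. 262.]
top sample_foot 0.62 [0.5269 0.2562 0.0586] [194. 269.]
top window 0.76 [0.5271 0.2535 0.0483] [196. 269.]
top reader 0.88 [0.5303 0.2586 0.0018] [199. 272.]
scene sample_center 0.73 [0.5284 0.2548 0.1134] [213. 199.]
scene sample_foot 0.69 [0.5292 0.2557 0.0621] [216. 217.]
scene window 0.93 [0.5321 0.2535 0.0478] [218. 221.]
scene reader 0.97 [ 0.5313  0.2528 -0.0066] [220. 239.]
neighbour_b_center 0.81 [ 0.512 -0.129  0.041]
neighbour_b_center 0.73 [0.528 0.254 0.115]
neighbour_b_center 0.46 [0.533 0.255 0.047]
row_a_center 0.64 [ 0.617 -0.002  0.051]
row_b_center 0.68 [0.511 0.008 0.053]
```

View pics/c6.png

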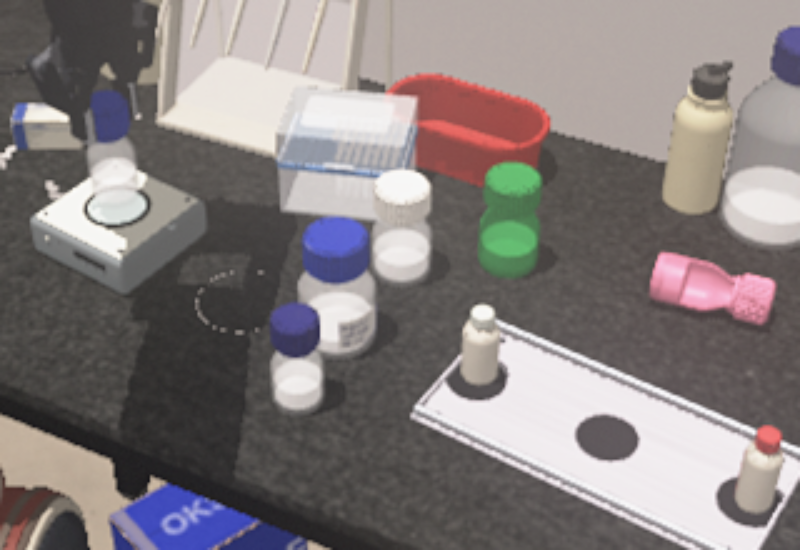

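The bottle is upright and held over the window (crop (112,160) above rim (117,208)), and every other bottle stands where it was. Handing in.

```bash
python3 -c "
from station import *
print(finish_job())"
```

```text
the job is handed in; nothing more can be done
None
```

I stood the tipped sample bottle up in the lane gap and let go of it. I then re-gripped it by the cap from above and carried it over the tallest row bottle, with its base at about 0.17 m. It was handed in held upright over the reader window; no verdict was reported.

**Last checks, at t ≈ 26 s of the 67 s allowed:**
- **Position:** the cameras put the base at about (0.528, 0.256) and the window centre at about (0.5285, 0.256). That is within about 3 mm, against the 10 mm allowed.
- **Height:** the base is 13 to 17 mm above the glass. The top camera read a base height of 0.059 m and the scene camera 0.062 m, against glass at 0.0455 m.
- **Grip:** the tool is vertical to within about 0.2° and holding at 40 N squeeze. The measured outside force was only sensor noise.
- **Other bottles:** neighbour b, row a and row b measured where they started, within detection error. Neighbour a and row c were not detected in the last picture, but both can be seen standing in place there.

**Disagreements:** single network readings of the window differed by up to about 5 mm between cameras, so I used the centre from the rim ellipse fits.

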